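Slide the horn carrier round the rail and click it into the station

ROBOT

A 6-joint arm with a two-finger parallel gripper is mounted at the origin on the work surface. World frame = base frame: x ahead of the robot, y to its left, z up, the work surface at z = 0. Lengths are in m, angles in rad, forces in N, time in s.
With the tool pointing down it reaches from about 0.375 to 0.9 m from the base axis. Payload 3.1 kg.
Tool frame: the origin (TCP) lies midway between the tips of the shut fingers; the grasp point (between the pads) lies 19 mm behind it (pinch_z is the distance from the TCP to the grasp point, in m); y points along the fingers, z is the direction in which the jaws open and shut, and the axes are right-handed (so a half turn about y gives the same grasp; the last joint's range is limited). The gripper opens to 87 mm and grips with 3 to 60 N. Pads are 19 mm wide; open, the fingers measure 117 mm over their backs; the gripper's body (75 mm by 190 mm) begins 51 mm behind the grasp point.
Start: joints at [1.01, 0.527, 1.433, -0, 1.181, -0.178], TCP at [0.233, 0.58, 0.223] pointing down, gripper open.
Joint ranges: [-3.08, 3.08], [-0.75, 2.2], [0.22, 2.44], [-1.43, 4.57], [0, 2.65], [-2.85, 2.85]. Speed limits (rad/s): [2.79, 2.79, 3.14, 3.14, 3.14, 3.14].

INTERFACE

Orientations are given as a unit quaternion [x, y, z, w].
In Python, from rig import * gives the robot as it stands.
- The arm moves only by the tool drive_tool, never from a script. Its argument "plan" is a list of rows, each a list of 7 numbers: the shift along the tool's x, y, z in mm, then the turn, a rotation vector about the tool's x, y, z in degrees, then the finger opening in mm, from 0 to 87. A call has 1 to 10 rows; each row is the pose to reach, as a shift and turn from the pose commanded when the call began, along the tool's axes at that moment; what a row does not reach only later rows make up. A row lasts 1/10 s, in which the tool goes at most 50 mm and 8.59 degrees, less where a joint would pass 70% of its speed; a pose out of reach is approached as far as the arm can. A call with a gripper value outside its range is refused whole. The fingers move at their own pace and stop on an object; "newtons" is the grip in N (left out, the last holds). Time passes only in rows, so rows that repeat a pose let the fingers close. It gives the time, the measured TCP pose, the force and the opening at its end, in the units of the state.
- get_obs(): the state, without advancing time (a new reading comes with each control period).
- camera(name): name is "side" or "top" or "wrist"; returns the picture (480x640x3 uint8, blue, green, red); there is no depth.
- get_calibration(name): a dict with "fx", "fy", "cx", "cy" (pixels), "origin" and "rotation" of the camera in the world; the wrist camera has in their place "tool_from_camera" (4x4, takes a point from camera to tool coordinates, whose origin is the TCP and whose axes are the tool frame's). Camera axes: x right, y down, z forward; pixel columns grow to the right and rows downward; lengths in m; the calibration is good to about 2 mm. A picture is of the moment at which its call begins: read the wrist's pose just before it. get_calibration takes no time and is no camera call.
- hand_in(): hands the job in, once; it reports no verdict.
Trained networks look in the newest picture that a camera, given by its name, has taken for a name from the list of things; names that differ only in an ending like _2 or _b are one class to them, and where a whole thing is asked for, a point or a joint stands for the part that bears it (a point fixed in the world has none). Each returns a list of dicts, best first, with "conf" (0 to 1); they miss things now and then, are a little off and sometimes report something else, mostly with a low value. They report only what shows in the picture. A call takes as long as a camera call. They do not tell look-alikes from the thing itself.
- spot_in(camera, target): "location" ([column, row] in pixels, amid what is visible of it).
- mark_of(camera, target): "location" ([column, row] in pixels: a listed point, or the origin of a listed thing).
The state is a dict: "time": time; "q": joint angles; "joint_velocities": joint speeds; "joint_torque": joint torques, N m; "position": TCP position; "tool_rot": TCP orientation; "ft_force": force on the tool from outside, world axes, zero at the start; "moment": the same for the moment, N m; "grip_width": finger opening in m.
Only numpy, scipy, OpenCV 4.12 (cv2) and the standard library are available. Lean on these libraries where they do the work, as an engineer would, in place of code of your own. Each camera call takes 0.05 s, during which the arm holds its last target. There are 200 camera calls.

TASK

Push the antenna carrier along its slotted rail, round the bend, and on past the sprung roller until it clicks in and stays held against the sprung pad of the measuring station, then let go. Push gently: do not jam it in the bend or ram it against the end, and leave the other things on the bench where they are.

Things in the scene. Friction and masses are not known exactly. Their poses are not given: they have to be found in the camera images.
- track: Fixed dark rail with a T-slot. Origin on the table at the bend's centre, z up. Slot centreline: in along +x (y = -100 mm, x = -165 to 0), left turn as a quarter circle of radius 100 mm about the origin, out along +y (x = 100 mm, y = 0 to 205, closed). Rail 48 mm wide; slot 20 mm wide; channel under the lips 32 mm wide; lips' top 20 mm above the table.
- exit_start (a point): Where the bend ends and the exit straight starts: on the slot's centreline, 20 mm above the table; axes as the track's. Farther along +y is the measuring station: an aluminium block on the outer side (134 to 162 mm in track x), top 36 mm above the table (its knob 46 mm), clamped anywhere in a 25 mm range. Its place is NOT measured: find it by eye or by feel.
- carrier_post (a point): Carrier's upright steel post, 18 mm diameter, clear from 38 to 86 mm above the table; the point is on its axis, 58 mm above the table. x points to the carrier's nose, z up. A brass horn on a black block stands on the nose from 38 mm ahead of the post, up to 65 mm above the table. The carrier starts in the entry straight, nose towards the bend.
- carrier: Same carrier, 0.35 to 0.7 kg; origin 20 mm ahead of the post, 6 mm above the table. Captive: 29.6 mm discs, under the post and 40 mm ahead, run in the channel (1.2 mm play a side). Plate on top, 22 to 30 mm above the table: 20 mm wide from 20 mm behind the post to 28 mm ahead, then square shoulders, 44 mm wide, and a round nose to 62 mm ahead.
- roller (a joint): Station's sprung 12 mm roller at the outer side of the exit straight. 0 = out; grows (m) as the carrier's nose presses it outwards, about 4 to 8 mm. Passing it takes about 4 to 10 N of push. It springs back to 0 behind the square shoulders: the carrier is then in, with its post 61 to 88 mm along the exit straight (track y) depending on the station.
- pad (a joint): Station's sprung rubber pad across the exit straight, facing the nose. 0 = free; grows (m) as the nose presses it. The roller drops in behind the shoulders once the pad is pressed by about 3 mm, and then keeps it pressed by 1.5 to 3.5 mm. Full travel 7 mm (spring 1 N/mm, 8 N there), then solid. The push also meets a few N of friction.
- spanner_mid (a point): Open-ended spanner, 140 mm long, lying on the table near the rail; middle of the tool. Leave it alone.
- standard_horn_mid (a point): Blue square horn antenna standing on its wide mouth, 107 mm high, about 50 mm across; point 50 mm up its axis. Leave it alone.
- post_base_mid (a point): Black post holder, 45 mm square foot, 55 mm high; point half-way up. Leave it alone.
Mind the look-alikes: they are no part of the job. There is more than one size of the carrier; the job needs the smallest.

How it is judged:
By the outcome, as a careful person would: the job done as asked, in the order asked, and still so for the second after the job is handed in, with the robot touching nothing.
It also fails if it takes over 64 s, if anything falls off the work surface, if the arm or the gripper's body presses on something with over 40 N, if the wrist force passes 120 N, or if a joint passes its speed limit or range.

## Working session

There is one attempt and no reset: what is moved stays moved. The work goes in short steps, Python scripts to look and compute and a tool call to move; the robot and the scene stay as the last step left them, time stands still between calls to the robot, and variables do not carry over. Pictures are saved under pics/ and viewed, about 8 in all and at most 12, crops included, and the job is handed in when it is done.

Besides the shell and the picture viewer there is one more tool, called as name(argument=value, ...) on one line, values as JSON. drive_tool: Moves the arm, as the interface text tells. Its arguments: {"type":"object","properties":{"plan":{"type":"array","items":{"type":"array","items":{"type":"number"}}},"newtons":{"type":"number"}},"required":["plan"]}

```bash
mkdir -p pics; ls; python3 - <<'E'
from rig import *
import cv2,numpy as np
o=get_obs();print(o['time'],o['position'],o['tool_rot'],o['ft_force'],o['grip_width'])
for c in("top","side"):
    im=camera(c);cv2.imwrite(f"pics/{c}0.png",im)
    k=get_calibration(c);print(c,k)
    for t in("track","exit_start","carrier_post","carrier","roller","pad","spanner_mid","standard_horn_mid","post_base_mid"):
        print(t,[(np.round(d['location']).tolist(),round(d['conf'],2)) for d in mark_of(c,t)[:4]])
print(get_calibration("wrist"),get_obs()['time'])
E
```

```text
pics
0.0 [0.23246135 0.57938192 0.22159019] [ 0.69496492 -0.13442929  0.13389168 -0.69356006] [ 1.13073764 -0.69704029  0.32197794] 0.08696488752408786
top {'fx': 624.8234804903691, 'fy': 624.8234804903691, 'cx': 330.52147026259263, 'cy': 244.49695384333236, 'origin': array([0.32980203, 0.01172982, 1.07120405]), 'rotation': array([-0.65280513,  0.75057623, -0.07518991,  0.06947858])}
track [([339.0, 226.0], 0.67)]
exit_start [([397.0, 226.0], 0.61), ([296.0, 324.0], 0.43)]
carrier_post [([190.0, 406.0], 0.87), ([258.0, 174.0], 0.84), ([294.0, 274.0], 0.81)]
carrier [([212.0, 394.0], 0.85), ([314.0, 278.0], 0.74), ([250.0, 186.0], 0.68)]Traceback (most recent call last):
  File "<stdin>", line 8, in <module>
ValueError: it knows: carrier, carrier_post, exit_start, post_base_mid, spanner_mid, standard_horn_mid, track
```

View pics/top0.png

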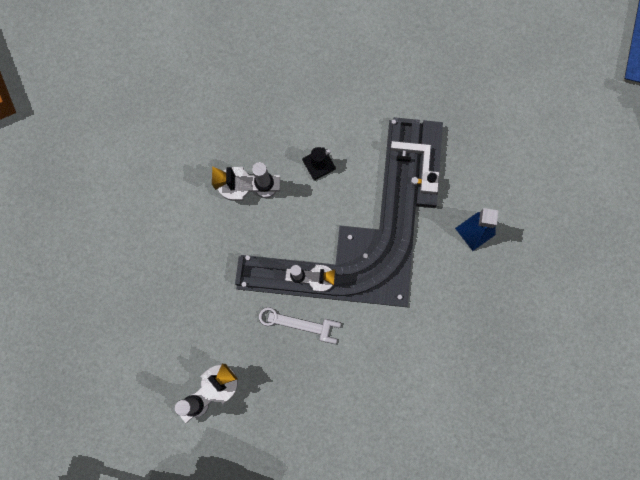

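```bash
python3 - <<'E'
from rig import *
import cv2,numpy as np
c="side";im=camera(c);cv2.imwrite(f"pics/{c}0.png",im)
print(get_calibration(c))
for t in("track","exit_start","carrier_post"):
        print(t,[(np.round(d['location']).tolist(),round(d['conf'],2)) for d in mark_of(c,t)[:4]])
print(get_calibration("wrist"),get_obs()['time'])
E
```

```text
{'fx': 522.315435618318, 'fy': 522.315435618318, 'cx': 320.52459428089986, 'cy': 240.82103312865547, 'origin': array([-0.01026506, -0.52617253,  0.57290551]), 'rotation': array([ 0.81281271, -0.35472218,  0.17423575, -0.42795979])}
track [([354.0, 258.0], 0.9)]
exit_start [([290.0, 231.0], 0.52)]
carrier_post [([134.0, 228.0], 0.97), ([336.0, 186.0], 0.62), ([288.0, 233.0], 0.58), ([352.0, 256.0], 0.44)]
{'fx': 396.00464195231933, 'fy': 396.00464195231933, 'cx': 323.8267185018771, 'cy': 237.57099316117285, 'tool_from_camera': array([[-1.24914112e-03,  9.67930778e-01,  2.51213952e-01,
        -6.87453572e-02],
       [-4.51829742e-04, -2.51214668e-01,  9.67931292e-01,
        -1.60793122e-01],
       [ 9.99999118e-01,  1.09557684e-03,  7.51142485e-04,
        -7.72977872e-04],
       [ 0.00000000e+00,  0.00000000e+00,  0.00000000e+00,
         1.00000000e+00]])} 0.45
```

View pics/side0.png

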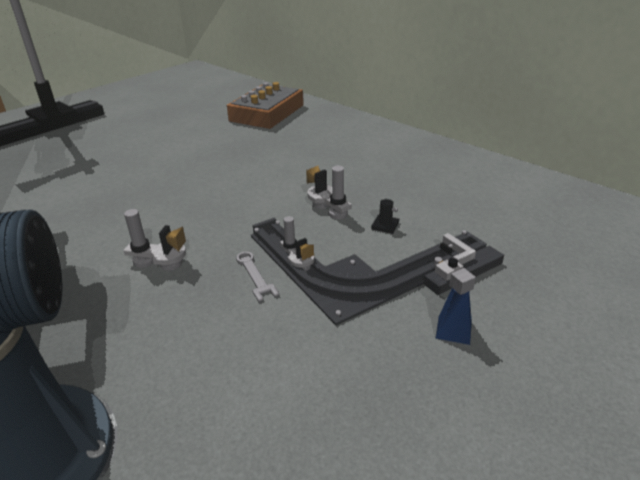

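The top view shows the rail from (240,272) round the bend to the station near (430,180). The carrier in the rail is the small one, with its post at about (295,274). The larger look-alikes are at (260,175) and (190,406). The spanner is at (300,325), the blue horn at (478,230) and the holder at (319,163).

```bash
cat > h.py <<'E'
from rig import *
import cv2,numpy as np
from scipy.spatial.transform import Rotation as R
def cam(name,obs=None):
    k=get_calibration(name);K=np.array([[k['fx'],0,k['cx']],[0,k['fy'],k['cy']],[0,0,1]])
    if name=="wrist":
        T=k['tool_from_camera'];Rt=R.from_quat(obs['tool_rot']).as_matrix()
        return K,Rt@T[:3,:3],Rt@T[:3,3]+obs['position']
    return K,R.from_quat(k['rotation']).as_matrix(),k['origin']
def back(c,px,z):
    K,M,o=c;d=M@np.linalg.solve(K,[px[0],px[1],1.]);return o+d*(z-o[2])/d[2]
def proj(c,P):
    K,M,o=c;p=(np.atleast_2d(P)-o)@M@K.T;return p[:,:2]/p[:,2:]
def tw(track,p):  # track frame -> world; track=(x,y,yaw)
    p=np.atleast_2d(p);c,s=np.cos(track[2]),np.sin(track[2])
    return np.c_[track[0]+c*p[:,0]-s*p[:,1],track[1]+s*p[:,0]+c*p[:,1],p[:,2]]
E
python3 - <<'E'
from h import *
c=cam("top")
O=back(c,(339,226),0);E=back(c,(397,226),.02);P=back(c,(294,274),.058)
print(O,E,P,np.linalg.norm(E-O))
A=back(c,(240,272),.02);B=back(c,(403,122),.02);print(A,B)
s=cam("side")
print(back(s,(354,258),0),back(s,(288,233),.058),back(s,(290,231),.058))
yaw=np.arctan2(*(E-O)[[1,0]]);t=(O[0],O[1],yaw);print(t)
im=cv2.imread("pics/top0.png")[110:320,225:455];im=cv2.resize(im,None,fx=2.8,fy=2.8,interpolation=cv2.INTER_CUBIC)
cv2.imwrite("pics/topc.png",im)
E
```

```text
[ 0.58221444 -0.03190273  0.        ] [ 0.56352319 -0.13032046  0.02      ] [0.49871129 0.05496322 0.058     ] 0.10215387219773527
[0.52126504 0.14732655 0.02      ] [ 0.75094718 -0.17146141  0.02      ]
[ 0.5775317 -0.0373361  0.       ] [0.49634845 0.04723121 0.058     ] [0.50308563 0.04916594 0.058     ]
(np.float64(0.5822144377727543), np.float64(-0.03190272610152072), np.float64(-1.7584786543506645))
```

View pics/topc.png

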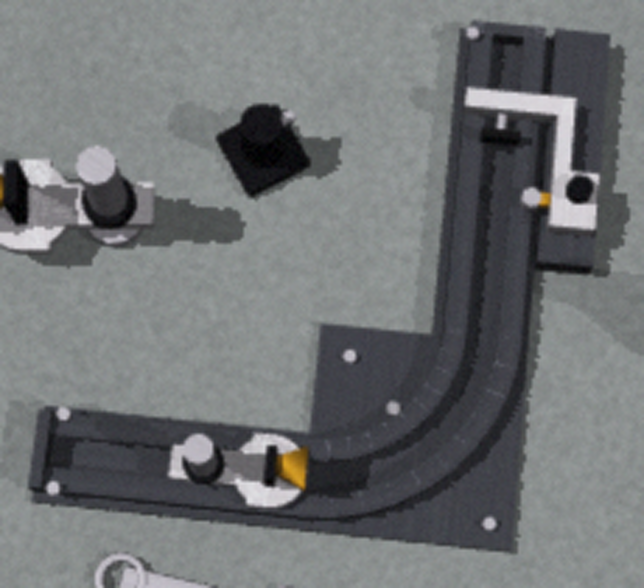

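```bash
cat > fit.py <<'E'
from h import *
from scipy.optimize import least_squares
c=cam("top")
def px(u,v): return (u/2.8+225-.18,v/2.8+110-.18)
L=[((461,32),0,.076),((449,180),0,.076),((437,325),0,.076),((75,408),1,-.076),((190,420),1,-.076),((305,432),1,-.076),((544,60),0,.124),((529,270),0,.124)]
W=[(back(c,px(*p),.02),a,v) for p,a,v in L]
def res(t):
    C,S=np.cos(t[2]),np.sin(t[2]);r=[]
    for w,a,v in W:
        d=w[:2]-t[:2];q=(C*d[0]+S*d[1],-S*d[0]+C*d[1]);r.append(q[a]-v)
    return np.array(r)
s=least_squares(res,(.58,-.03,-1.76));t=s.x;print(t,np.round(s.fun*1e3,1))
np.save("t.npy",t)
P=back(c,(294,274),.058);C,S=np.cos(t[2]),np.sin(t[2]);d=P[:2]-t[:2]
print("post in track",C*d[0]+S*d[1],-S*d[0]+C*d[1])
# top of the post (86 mm) seen at crop (199,450)
P=back(c,px(199,450),.086);d=P[:2]-t[:2];print("post top",P,C*d[0]+S*d[1],-S*d[0]+C*d[1])
for n,p,z in(("roller",(532,197),.03),("pad",(500,138),.03),("blockedge",(552,226),.036)):
    P=back(c,px(*p),z);d=P[:2]-t[:2];print(n,C*d[0]+S*d[1],-S*d[0]+C*d[1])
im=cv2.imread("pics/top0.png")
def line(r):
    a=np.linspace(-np.pi/2,0,25);p=[(-.165,-r)]+[(r*np.cos(x),r*np.sin(x)) for x in a]+[(r,.205)]
    return tw(t,[(x,y,.02) for x,y in p])
big=cv2.resize(im[110:320,225:455],None,fx=3.4,fy=2.8*3.4/2.8)
for r,col in((.076,(0,255,0)),(.09,(0,0,255)),(.11,(0,0,255)),(.124,(0,255,0))):
    q=(proj(c,line(r))-[225,110])*3.4+1.2;cv2.polylines(big,[np.round(q).astype(np.int32)],False,col,1)
cv2.imwrite("pics/ov.png",big)
o=get_obs();print(R.from_quat(o['tool_rot']).as_matrix().round(3),o['q'])
E
python3 fit.py
```

```text
[ 0.58669055 -0.03117569 -1.81055942] [-3.  -2.3 -1.9  0.4 -0.  -0.4  3.2  4. ]
post in track -0.0627821800349668 -0.10591817429066659
post top [0.49917806 0.05006869 0.086     ] -0.05813851082853752 -0.1043024449946199
roller 0.12530727677296086 0.08323840772201416
pad 0.10257515163912002 0.11966315551243513
blockedge 0.1382963055945802 0.06391452478765407
[[ 0.928 -0.     0.373]
 [-0.373 -0.     0.928]
 [-0.    -1.    -0.   ]] [ 1.01051617e+00  5.27592993e-01  1.43280405e+00  3.26110541e-06
  1.18141186e+00 -1.78491750e-01]
```

View pics/ov.png

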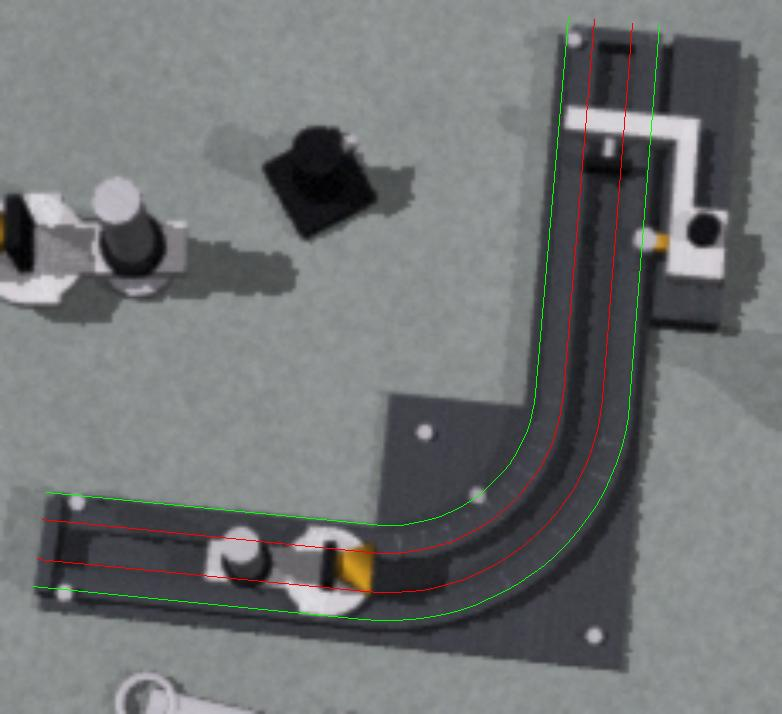

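```bash
sed -i 's/^W=.*/W=[(back(c,px(*p),0. if v==.076 else .02),a,v) for p,a,v in L]+[(back(c,((618-1.2)\/3.4+225,(44-1.2)\/3.4+110),.02),1,.205)]/' fit.py; python3 fit.py
```

```text
[ 0.58350973 -0.02819408 -1.83586273] [-5.  -1.8  1.1  0.7  2.1  3.5  0.7  5.  -6.2]
post in track -0.058038105818363245 -0.10362186425142164
post top [0.49917806 0.05006869 0.086     ] -0.05343680203956718 -0.10188916451053161
roller 0.12520536465631757 0.09023294432813386
pad 0.10155894804108717 0.12607089552453082
blockedge 0.13867914154376298 0.07124387753228914
[[ 0.928 -0.     0.373]
 [-0.373 -0.     0.928]
 [-0.    -1.    -0.   ]] [ 1.01051617e+00  5.27592993e-01  1.43280405e+00  3.26110541e-06
  1.18141186e+00 -1.78491750e-01]
```

View pics/ov.png

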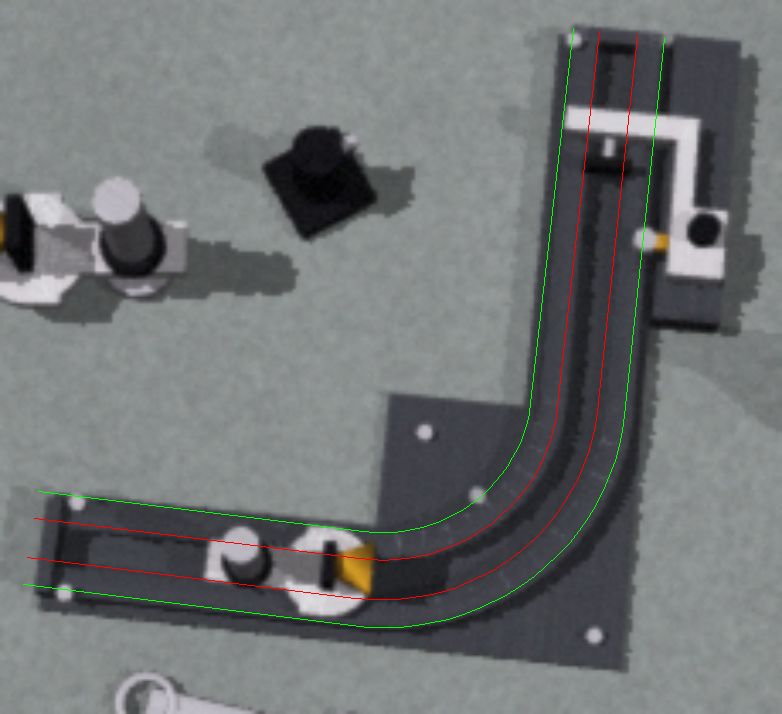

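drive_tool(plan=[[45,-3,-39,0,8,0,32],[90,-6,-78,0,16,0,32],[135,-9,-117,0,24,0,32],[180,-12,-156,0,32,0,32],[225,-15,-195,0,40,0,32],[270,-18,-234,0,48,0,32],[315,-21,-273,0,56,0,32],[360,-24,-312,0,64,0,32],[405,-27,-351,0,72,0,32],[446,-30,-391,0,80,0,32]])

```text
time: 1.45
position: [0.461, 0.1335, 0.2482]
tool_rot: [0.444, -0.55, 0.551, -0.444]
ft_force: [1.5, -0.1, -0.1]
grip_width: 0.0323
```

```bash
cat >> h.py <<'E'
def step(pos,zyaw):
    """shift mm and turn deg in tool axes from now to TCP pos with tool z at world yaw zyaw (rad), tool down"""
    o=get_obs();M=R.from_quat(o['tool_rot']).as_matrix()
    z=np.array([np.cos(zyaw),np.sin(zyaw),0]);y=np.array([0,0,-1.]);D=np.c_[np.cross(y,z),y,z]
    return (M.T@(np.array(pos)-o['position'])*1e3).round(1),np.degrees(R.from_matrix(M.T@D).as_rotvec()).round(1)
E
python3 - <<'E'
from h import *
o=get_obs();print(o['time'],o['position'],o['q'],o['grip_width']);print(step([.50,.05,.25],np.radians(-104)))
E
```

```text
1.45 [0.46100117 0.13347266 0.24822667] [4.83123837e-02 2.97509639e-01 1.75530862e+00 1.97864663e-04
 1.08757368e+00 2.61386136e-01] 0.03233263391605724
(array([73.3, -1.7, 55.8]), array([-0. , 91.8, -0.1]))
```

drive_tool(plan=[[9,0,7,0,8,0,32],[18,0,14,0,16,0,32],[27,0,21,0,24,0,32],[36,0,28,0,32,0,32],[45,0,35,0,40,0,32],[54,0,42,0,48,0,32],[63,-1,49,0,56.5,0,32],[73,-2,56,0,65,0,32],[73,-2,56,0,73.5,0,32],[73,-2,56,0,82,0,32]])

```text
time: 2.45
position: [0.5001, 0.052, 0.2499]
tool_rot: [-0.027, -0.707, 0.707, 0.026]
ft_force: [-0.3, 0.1, 0.4]
grip_width: 0.0321
```

```bash
python3 - <<'E'
from h import *
import json
o=get_obs();print(o['time'],o['position'],o['q']);c=cam("wrist",o)
im=camera("wrist");cv2.imwrite("pics/w1.png",im)
for t,z in(("track",0),("exit_start",.02),("carrier_post",.058),("carrier",.006)):
    for d in mark_of("wrist",t)[:2]: print(t,np.round(d['location']),round(d['conf'],2),back(c,d['location'],z).round(4))
print(step([.50,.05,.25],np.radians(-104)))
b=cv2.createCLAHE(3,(6,6)).apply(cv2.cvtColor(im,cv2.COLOR_BGR2GRAY))
b=cv2.resize(b,(800,600));cv2.imwrite("pics/w1b.png",b)
json.dump({k:list(o[k]) for k in('position','tool_rot')},open("w1.json","w"))
E
```

```text
2.45 [0.50014895 0.05196117 0.24990551] [-1.19077349e-01  3.27949907e-01  1.70072016e+00  3.27818088e-05
  1.11252250e+00  1.52629141e+00]
track [405. 117.] 0.66 [ 0.5796 -0.0355  0.    ]
exit_start [512. 131.] 0.69 [ 0.5584 -0.133   0.02  ]
carrier_post [328. 215.] 0.9 [0.4975 0.0473 0.058 ]
carrier_post [264.   3.] 0.58 [0.6728 0.0866 0.058 ]
carrier [246.  26.] 0.9 [0.6704 0.1113 0.006 ]
carrier [346. 208.] 0.76 [0.4935 0.0285 0.006 ]
(array([-0.3, -0.2,  2.4]), array([-0. , 10.3, -0. ]))
```

View pics/w1b.png

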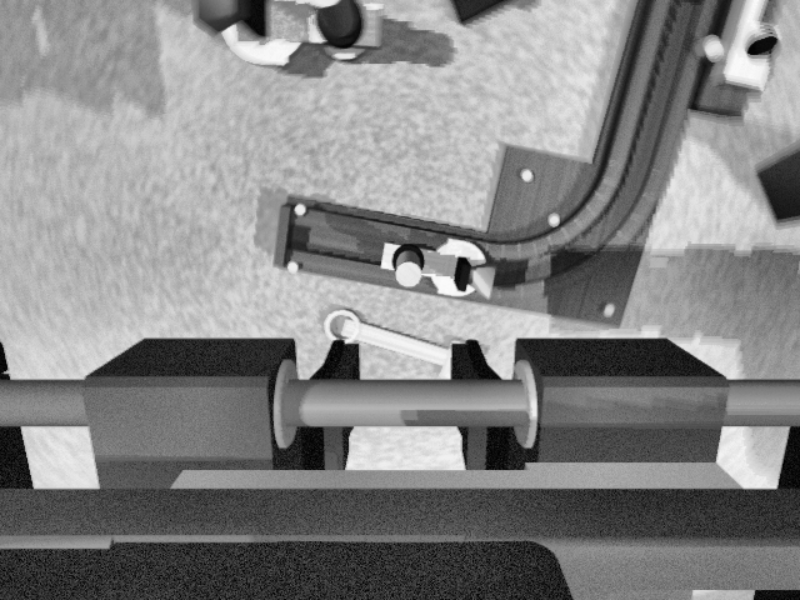

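```bash
python3 - <<'E'
from h import *
import json
o=json.load(open("w1.json"));o={k:np.array(v) for k,v in o.items()};c=cam("wrist",o)
f=lambda u,v,z=.021:back(c,((u+.5)*.8-.5,(v+.5)*.8-.5),z)
ct=cam("top");g=lambda u,v,z=.021:back(ct,((u)/3.4+225-.35,(v)/3.4+110-.35),z)
for n,a,b in(("wrist",f(300,210),f(293,267)),("top",g(77,502),g(64,593))):
    d=a-b;print(n,(a+b)/2,np.linalg.norm(d),np.degrees(np.arctan2(d[1],d[0]))-90)
for p,q in(((292,203),(490,240)),((640,10),(595,160)),((700,20),(670,150))):
    d=f(*q)-f(*p);print(np.degrees(np.arctan2(d[1],d[0])))
t=np.array([.580,-.035,np.radians(-102.3)])
C,S=np.cos(t[2]),np.sin(t[2])
for n,P in(("screw mid w",(f(300,210)+f(293,267))/2),("screw mid t",(g(77,502)+g(64,593))/2),("post w",[.4975,.0473]),("slotend t",g(618,46)),("roller t",g(646,239,.03)),("roller w",f(712,48,.03)),("pad t",g(608,170,.03))):
    d=np.array(P)[:2]-t[:2];print(n,C*d[0]+S*d[1],-S*d[0]+C*d[1])
E
```

```text
wrist [0.52073564 0.13570869 0.021     ] 0.04577682344690932 -104.24830142434551
top [0.52216971 0.13783184 0.021     ] 0.04645568734730534 -104.4071988804791
-104.73202535819101
163.63778073391893
169.6877999500031
screw mid w -0.15416505974819114 -0.09427011502764693
screw mid t -0.15654498000336353 -0.09332126161163382
post w -0.06283584390833666 -0.09813866068133978
slotend t 0.10302834268193133 0.1938713381770528
roller t 0.12187906355149497 0.08619160069345455
roller w 0.12519498038800608 0.08260089509556344
pad t 0.10057853395879732 0.12178499968183351
```

```bash
python3 - <<'E'
from h import *
from scipy.optimize import least_squares
ct=cam("top");g=lambda u,v,z=.021:back(ct,((u)/3.4+225-.35,(v)/3.4+110-.35),z)
se=g(618,46);N=np.nan
# world xy, track xy (nan = free), weight
D=[((.5207,.1357),(N,-.1),1),((.5222,.1378),(N,-.1),1),((.4975,.0473),(N,-.1),1),((.4992,.0501),(N,-.1),1),(se[:2],(.1,.205),.7),
((.5796,-.0355),(0,0),.5),((.582,-.032),(0,0),.5),((.5775,-.0373),(0,0),.4),((.5584,-.133),(.1,0),.5),((.5635,-.1303),(.1,0),.5)]
def loc(t,p):
    C,S=np.cos(t[2]),np.sin(t[2]);d=np.array(p)[:2]-t[:2];return np.array([C*d[0]+S*d[1],-S*d[0]+C*d[1]])
def res(t): 
    r=np.concatenate([w*(loc(t,p)-q) for p,q,w in D]);r=r[~np.isnan(r)]
    return np.r_[r*1e3,np.degrees(t[2])+104.2]
s=least_squares(res,(.58,-.035,-1.81),x_scale=(.01,.01,.05));t=s.x;print(t,np.degrees(t[2]),s.fun.round(1));np.save("t.npy",t)
print("post",loc(t,(.4975,.0473)),loc(t,(.4992,.0501)),"roller",loc(t,g(646,239,.03)),"pad",loc(t,g(608,170,.03)),"tip",loc(t,g(608,140,.03)))
P=tw(t,[[-.062,-.1,0]])[0];print(P,step([P[0],P[1],.25],t[2]))
E
```

```text
[ 0.58053085 -0.03318094 -1.8223305 ] -104.41184624993107 [ 0.   0.9 -0.4  0.5 -1.6 -5.3  1.2 -0.2 -0.8  0.6  1.9 -0.8  1.1  1.7
 -0.8  3.8 -0.2]
post [-0.05728278 -0.10044892] [-0.06041778 -0.09949931] roller [0.12051404 0.09056294] pad [0.09791635 0.12534724] tip [0.096464   0.14156704]
[0.49910887 0.05175704 0.        ] (array([ 0.7, -0.2,  0.7]), array([-0. , 10.7, -0. ]))
```

drive_tool(plan=[[1,20,4,0,6,0,34],[1,50,4,0,10.7,0,34],[1,80,4,0,10.7,0,34],[1,105,4,0,10.7,0,34],[1,125,4,0,10.7,0,34],[1,145,4,0,10.7,0,34],[1,155,4,0,10.7,0,34],[1,155,4,0,10.7,0,34]])

```text
time: 3.5
position: [0.4978, 0.0486, 0.0937]
tool_rot: [-0.088, -0.701, 0.701, 0.09]
ft_force: [-0.0, -0.1, -0.2]
grip_width: 0.0341
```

```bash
python3 - <<'E'
from h import *
o=get_obs();print(o['time'],o['position'],o['ft_force'],o['grip_width']);c=cam("wrist",o)
a=camera("wrist");s=camera("side")
for n,cc in(("wrist",c),("side",cam("side"))):
  for d in mark_of(n,"carrier_post")[:2]: print(n,np.round(d['location']),round(d['conf'],2),back(cc,d['location'],.058).round(4))
t=np.load("t.npy");print(step([.4983,.0487,.05],t[2]))
sc=cv2.resize(s[170:330,220:420],(400*3//2,480))
cv2.imwrite("pics/w2.png",np.hstack([cv2.resize(a[:,:],(600,450))[:450],np.zeros((450,10,3),np.uint8)])[:, :] if 0 else cv2.resize(np.hstack([cv2.resize(a,(640,480)),sc]),(800,310)))
E
```

```text
3.5 [0.49781745 0.04861614 0.09365404] [-0.01350271 -0.07042001 -0.21338072] 0.03414738799800436
wrist [320. 266.] 0.71 [0.4993 0.0493 0.058 ]
side [132. 231.] 0.77 [0.3133 0.2606 0.058 ]
side [341. 185.] 0.67 [0.6895 0.0937 0.058 ]
(array([ 1.3, 45.7,  0. ]), array([ 0. , -0.1, -0.1]))
```

View pics/w2.png

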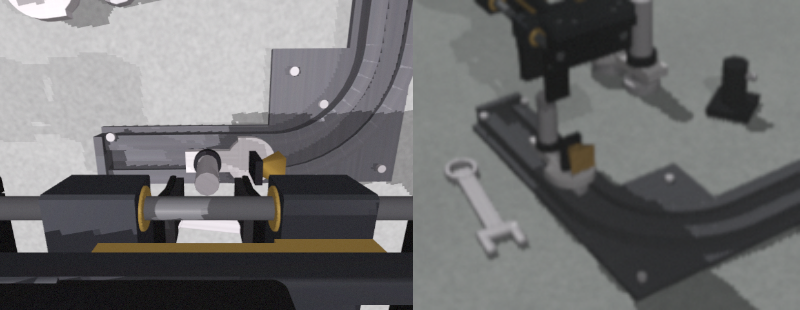

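The wrist view shows the post at about (207,180), centred between the fingers. The side crop agrees, so I'm descending.

drive_tool(plan=[[0,15,0,0,0,0,34],[0,30,0,0,0,0,34],[0,40,0,0,0,0,34],[0,44,0,0,0,0,34],[0,44,0,0,0,0,26],[0,44,0,0,0,0,26],[0,44,0,0,0,0,26]])

```text
time: 4.4
position: [0.4991, 0.0484, 0.0513]
tool_rot: [-0.09, -0.701, 0.701, 0.089]
ft_force: [0.1, 0.3, 0.5]
grip_width: 0.0264
```

```bash
cat > gen.py <<'E'
from h import *
from scipy.optimize import brentq
import sys
t=np.load("t.npy")
Q=np.pi*.05
def pt(s): # s = 0 at bend start
    if s<0: return np.array([s,-.1])
    if s<Q: a=s/.1;return .1*np.array([np.sin(a),-np.cos(a)])
    return np.array([.1,s-Q])
def pose(s):
    f=pt(brentq(lambda u:np.linalg.norm(pt(u)-pt(s))-.04,s+.02,s+.06))-pt(s)
    return tw(t,[[*pt(s),.0]])[0][:2],t[2]+np.arctan2(f[1],f[0])
def where():
    o=get_obs();C,S=np.cos(t[2]),np.sin(t[2]);d=o['position'][:2]-t[:2]
    M=R.from_quat(o['tool_rot']).as_matrix()
    return o,np.array([C*d[0]+S*d[1],-S*d[0]+C*d[1]])*1e3,M
if __name__=="__main__":
    ds,n,w=float(sys.argv[1])/1e3,int(sys.argv[2]),sys.argv[3]
    o,p,M=where();x,y=p/1e3
    s=x if x<0 else (.1*np.arctan2(x,-y) if y<0 else Q+y)
    f=o['ft_force'];print("t %.2f track xy %s s %.1f F tool %s w %.4f"%(o['time'],p.round(1),s*1e3,(M.T@f).round(1),o['grip_width']))
    rows=[]
    for i in range(1,n+1):
        q,yaw=pose(s+ds*i);d,r=step([*q,.0495],yaw);rows.append([float(v) for v in d]+[0,float(r[1]),0,float(w)])
    print(rows)
E
python3 gen.py 5 10 24
```

```text
t 4.40 track xy [-58.8 -99.2] s -58.8 F tool [-0.1 -0.5 -0.4] w 0.0264
[[0.8, 1.8, 5.0, 0, -0.2, 0, 24.0], [0.8, 1.8, 10.0, 0, -0.2, 0, 24.0], [0.8, 1.8, 15.0, 0, -0.2, 0, 24.0], [0.7, 1.8, 20.0, 0, -0.2, 0, 24.0], [0.7, 1.8, 25.0, 0, -0.4, 0, 24.0], [0.7, 1.8, 30.0, 0, -1.1, 0, 24.0], [0.7, 1.8, 35.0, 0, -2.1, 0, 24.0], [0.7, 1.8, 40.0, 0, -3.4, 0, 24.0], [0.7, 1.8, 45.0, 0, -5.1, 0, 24.0], [0.7, 1.8, 50.0, 0, -7.2, 0, 24.0]]
```

drive_tool(plan=[[0.8,1,5,0,0,0,24],[0.8,1,9,0,0,0,24],[0.8,1,13,0,0,0,24],[0.7,1,17,0,0,0,24],[0.7,1,21,0,0,0,24],[0.7,1,25,0,-0.4,0,24],[0.7,1,29,0,-1,0,24],[0.7,1,33,0,-1.7,0,24],[0.7,1,37,0,-2.5,0,24],[0.7,1,41,0,-3.7,0,24]])

```text
time: 5.4
position: [0.4876, 0.0086, 0.0497]
tool_rot: [-0.067, -0.704, 0.704, 0.066]
ft_force: [1.4, 1.3, 1.3]
grip_width: 0.0237
```

```bash
python3 gen.py 4 10 24
```

```text
t 5.40 track xy [ -17.4 -100.4] s -17.4 F tool [-1.2 -1.3 -1.5] w 0.0237
[[-0.1, 0.2, 4.0, 0, -1.5, 0, 24.0], [0.1, 0.2, 8.0, 0, -3.2, 0, 24.0], [0.4, 0.2, 12.0, 0, -5.0, 0, 24.0], [0.6, 0.2, 16.0, 0, -7.2, 0, 24.0], [0.9, 0.2, 20.0, 0, -9.4, 0, 24.0], [0.9, 0.2, 24.0, 0, -11.7, 0, 24.0], [0.8, 0.2, 28.0, 0, -14.0, 0, 24.0], [0.6, 0.2, 32.0, 0, -16.3, 0, 24.0], [0.2, 0.2, 36.0, 0, -18.6, 0, 24.0], [-0.4, 0.2, 39.9, 0, -20.9, 0, 24.0]]
```

drive_tool(plan=[[0,0,4,0,-1.5,0,24],[0.1,0,8,0,-3.2,0,24],[0.4,0,12,0,-5,0,24],[0.6,0,16,0,-7.2,0,24],[0.9,0,20,0,-9.4,0,24],[0.9,0,24,0,-11.7,0,24],[0.8,0,28,0,-14,0,24],[0.6,0,32,0,-16.3,0,24],[0.2,0,36,0,-18.6,0,24],[-0.4,0,40,0,-21,0,24]])

```text
time: 6.4
position: [0.4804, -0.0306, 0.0496]
tool_rot: [-0.063, 0.704, -0.704, 0.063]
ft_force: [1.1, 3.1, 0.4]
grip_width: 0.0241
```

```bash
python3 gen.py 4 10 24
```

```text
t 6.40 track xy [ 22.4 -97.7] s 22.6 F tool [-1.6 -0.4 -2.8] w 0.0241
[[0.5, 0.1, 4.0, 0, -2.1, 0, 24.0], [1.1, 0.1, 7.9, 0, -4.4, 0, 24.0], [1.5, 0.1, 11.9, 0, -6.7, 0, 24.0], [1.8, 0.1, 15.9, 0, -9.0, 0, 24.0], [1.9, 0.1, 19.9, 0, -11.3, 0, 24.0], [1.8, 0.1, 23.9, 0, -13.5, 0, 24.0], [1.6, 0.1, 27.9, 0, -15.8, 0, 24.0], [1.2, 0.1, 31.9, 0, -18.1, 0, 24.0], [0.7, 0.1, 35.8, 0, -20.4, 0, 24.0], [-0.0, 0.1, 39.8, 0, -22.7, 0, 24.0]]
```

drive_tool(plan=[[0.4,0,4,0,-2.1,0,24],[1,0,8,0,-4.4,0,24],[1.4,0,12,0,-6.7,0,24],[1.8,0,16,0,-9,0,24],[1.9,0,20,0,-11.3,0,24],[1.8,0,24,0,-13.5,0,24],[1.6,0,28,0,-15.8,0,24],[1.2,0,32,0,-18.1,0,24],[0.7,0,36,0,-20.4,0,24],[0,0,40,0,-22.7,0,24]])

```text
time: 7.4
position: [0.4863, -0.0696, 0.0494]
tool_rot: [-0.201, 0.679, -0.677, 0.2]
ft_force: [-1.1, 2.8, -0.1]
grip_width: 0.0243
```

```bash
python3 gen.py 4 10 24
```

```text
t 7.40 track xy [ 58.7 -82.2] s 62.0 F tool [-0.6  0.2 -3. ] w 0.0243
[[-0.2, -0.1, 4.1, 0, -2.0, 0, 24.0], [0.4, -0.1, 8.1, 0, -4.3, 0, 24.0], [0.8, -0.1, 12.1, 0, -6.6, 0, 24.0], [1.0, -0.2, 16.1, 0, -8.8, 0, 24.0], [1.2, -0.2, 20.1, 0, -11.1, 0, 24.0], [1.1, -0.2, 24.1, 0, -13.4, 0, 24.0], [0.9, -0.2, 28.1, 0, -15.7, 0, 24.0], [0.5, -0.2, 32.0, 0, -18.0, 0, 24.0], [-0.0, -0.2, 36.0, 0, -20.3, 0, 24.0], [-0.7, -0.2, 39.9, 0, -22.6, 0, 24.0]]
```

drive_tool(plan=[[0,0,4,0,-2,0,24],[0.4,0,8,0,-4.3,0,24],[0.8,0,12,0,-6.6,0,24],[1,0,16,0,-8.8,0,24],[1.2,0,20,0,-11.1,0,24],[1.1,0,24,0,-13.4,0,24],[0.9,0,28,0,-15.7,0,24],[0.5,0,32,0,-18,0,24],[0,0,36,0,-20.3,0,24],[-0.7,0,40,0,-22.6,0,24]])

```text
time: 8.4
position: [0.5075, -0.1026, 0.0492]
tool_rot: [-0.331, 0.627, -0.624, 0.328]
ft_force: [-1.5, 1.2, 1.9]
grip_width: 0.024
```

```bash
python3 gen.py 4 10 24
```

```text
t 8.40 track xy [ 85.4 -53.4] s 101.2 F tool [-0.1 -1.9 -1.9] w 0.0240
[[0.1, -0.3, 4.1, 0, -1.8, 0, 24.0], [0.7, -0.3, 8.0, 0, -4.1, 0, 24.0], [1.1, -0.3, 12.0, 0, -6.4, 0, 24.0], [1.4, -0.3, 16.0, 0, -8.7, 0, 24.0], [1.5, -0.4, 20.0, 0, -10.8, 0, 24.0], [1.5, -0.4, 24.0, 0, -12.7, 0, 24.0], [1.3, -0.4, 28.0, 0, -14.4, 0, 24.0], [0.9, -0.4, 32.0, 0, -15.9, 0, 24.0], [0.4, -0.4, 35.9, 0, -17.2, 0, 24.0], [-0.3, -0.5, 39.9, 0, -18.2, 0, 24.0]]
```

drive_tool(plan=[[0.1,0,4,0,-1.8,0,24],[0.7,0,8,0,-4.1,0,24],[1.1,0,12,0,-6.4,0,24],[1.4,0,16,0,-8.7,0,24],[1.5,0,20,0,-10.8,0,24],[1.5,0,24,0,-12.7,0,24],[1.3,0,28,0,-14.4,0,24],[0.9,0,32,0,-15.9,0,24],[0.4,0,36,0,-17.2,0,24],[-0.3,0,40,0,-18.2,0,24]])

```text
time: 9.4
position: [0.5425, -0.1256, 0.0494]
tool_rot: [-0.424, 0.566, -0.565, 0.424]
ft_force: [-2.6, 1.1, 0.2]
grip_width: 0.0238
```

```bash
python3 gen.py 4 10 24; python3 - <<'E'
from h import *
o=get_obs();c=cam("wrist",o);im=camera("wrist");s=camera("top")
sc=cv2.resize(s[100:330,330:480],(313,480),interpolation=cv2.INTER_CUBIC)
cv2.imwrite("pics/w3.png",cv2.resize(np.hstack([im,sc]),(800,403)))
for d in mark_of("wrist","carrier_post")[:2]: print(d,back(c,d['location'],.058))
E
```

```text
t 9.40 track xy [ 99.  -13.8] s 143.2 F tool [-0.4 -0.2 -2.8] w 0.0238
[[0.4, -0.2, 4.0, 0, -1.2, 0, 24.0], [0.6, -0.2, 8.0, 0, -1.6, 0, 24.0], [0.6, -0.2, 12.0, 0, -1.8, 0, 24.0], [0.5, -0.2, 16.0, 0, -1.9, 0, 24.0], [0.4, -0.2, 20.0, 0, -1.9, 0, 24.0], [0.2, -0.2, 24.0, 0, -1.9, 0, 24.0], [0.1, -0.2, 28.0, 0, -1.9, 0, 24.0], [-0.0, -0.2, 32.0, 0, -1.9, 0, 24.0], [-0.2, -0.2, 36.0, 0, -1.9, 0, 24.0], [-0.3, -0.2, 40.0, 0, -1.9, 0, 24.0]]
{'location': [316.9, 297.9], 'conf': 0.96} [ 0.54004415 -0.12238586  0.058     ]
```

View pics/w3.png

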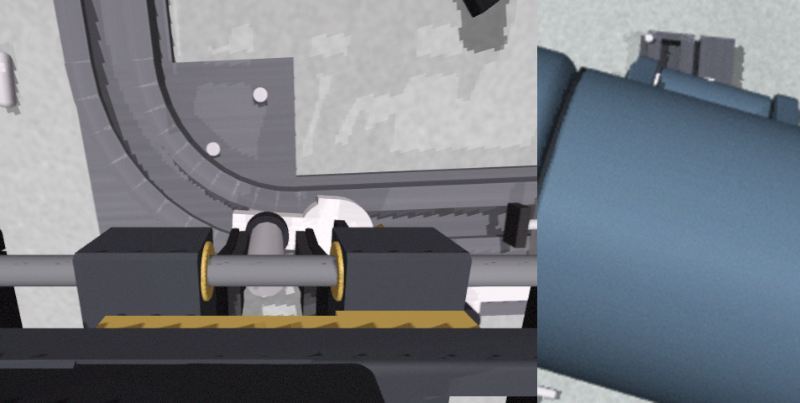

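The carrier is through the bend with its post on the rear finger. The pad is visible ahead at (515,225).

drive_tool(plan=[[0.4,0,4,0,-1.2,0,24],[0.6,0,8,0,-1.6,0,24],[0.6,0,12,0,-1.8,0,24],[0.5,0,16,0,-1.9,0,24],[0.4,0,20,0,-1.9,0,24],[0.2,0,24,0,-1.9,0,24],[0.1,0,28,0,-1.9,0,24],[0,0,32,0,-1.9,0,24],[-0.2,0,36,0,-1.9,0,24],[-0.3,0,40,0,-1.9,0,24]])

```text
time: 10.55
position: [0.5817, -0.1366, 0.0497]
tool_rot: [0.433, -0.559, 0.559, -0.433]
ft_force: [-2.2, -1.0, 1.0]
grip_width: 0.0241
```

```bash
python3 gen.py 2 5 24
```

```text
t 10.55 track xy [99.8 26.8] s 183.9 F tool [ 1.6 -1.  -1.9] w 0.0241
[[0.2, 0.2, 2.0, 0, -0.1, 0, 24.0], [0.2, 0.2, 4.0, 0, -0.1, 0, 24.0], [0.2, 0.2, 6.0, 0, -0.1, 0, 24.0], [0.1, 0.2, 8.0, 0, -0.1, 0, 24.0], [0.1, 0.2, 10.0, 0, -0.1, 0, 24.0]]
```

drive_tool(plan=[[0,0,2,0,0,0,24],[0,0,4,0,0,0,24],[0,0,6,0,0,0,24],[0,0,8,0,0,0,24],[0,0,10,0,0,0,24]])

```text
time: 11.05
position: [0.5911, -0.1389, 0.0497]
tool_rot: [-0.433, 0.559, -0.559, 0.433]
ft_force: [-3.1, -0.4, 1.1]
grip_width: 0.0238
```

drive_tool(plan=[[0,0,2,0,0,0,24],[0,0,4,0,0,0,24],[0,0,6,0,0,0,24],[0,0,8,0,0,0,24]])

```text
time: 11.45
position: [0.5949, -0.1395, 0.0495]
tool_rot: [-0.435, 0.562, -0.556, 0.431]
ft_force: [-9.0, 0.1, 6.5]
grip_width: 0.0239
```

```bash
python3 gen.py 2 5 24
```

```text
t 11.45 track xy [99.4 40.4] s 197.5 F tool [ 2.2 -6.5 -8.8] w 0.0239
[[0.6, -0.0, 2.0, 0, -0.0, 0, 24.0], [0.6, -0.1, 4.0, 0, -0.0, 0, 24.0], [0.6, -0.1, 6.0, 0, -0.0, 0, 24.0], [0.6, -0.1, 8.0, 0, -0.0, 0, 24.0], [0.6, -0.1, 10.0, 0, -0.0, 0, 24.0]]
```

drive_tool(plan=[[0,0,1,0,0,0,24],[0,0,2,0,0,0,24],[0,0,3,0,0,0,24]])

```text
time: 11.75
position: [0.5978, -0.1402, 0.0495]
tool_rot: [-0.435, 0.562, -0.556, 0.431]
ft_force: [-8.7, 0.7, 6.3]
grip_width: 0.0242
```

drive_tool(plan=[[0,0,1,0,0,0,24],[0,0,2,0,0,0,24],[0,0,3,0,0,0,24]])

```text
time: 12.05
position: [0.6011, -0.141, 0.0495]
tool_rot: [-0.435, 0.561, -0.556, 0.432]
ft_force: [-8.4, 1.1, 5.4]
grip_width: 0.0241
```

```bash
python3 gen.py 2 1 24
```

```text
t 12.05 track xy [99.3 46.7] s 203.8 F tool [ 1.  -5.3 -8.4] w 0.0241
[[0.6, 0.0, 2.0, 0, -0.0, 0, 24.0]]
```

Past the first resistance, so I'm continuing in small steps.

drive_tool(plan=[[0,0,1,0,0,0,24],[0,0,2,0,0,0,24],[0,0,3,0,0,0,24],[0,0,4,0,0,0,24]])

```text
time: 12.45
position: [0.6056, -0.1422, 0.0495]
tool_rot: [-0.434, 0.561, -0.557, 0.432]
ft_force: [-6.1, 1.1, 5.0]
grip_width: 0.0238
```

drive_tool(plan=[[0,0,1,0,0,0,24],[0,0,2,0,0,0,24],[0,0,3,0,0,0,24],[0,0,4,0,0,0,24]])

```text
time: 12.85
position: [0.61, -0.1433, 0.0496]
tool_rot: [-0.434, 0.561, -0.557, 0.432]
ft_force: [-6.5, 1.1, 4.3]
grip_width: 0.024
```

```bash
python3 gen.py 2 1 24
```

```text
t 12.85 track xy [99.3 56. ] s 213.0 F tool [ 0.6 -4.2 -6.6] w 0.0240
[[0.7, 0.1, 2.0, 0, -0.1, 0, 24.0]]
```

drive_tool(plan=[[0,0,1,0,0,0,24],[0,0,2,0,0,0,24],[0,0,3,0,0,0,24],[0,0,4,0,0,0,24]])

```text
time: 13.25
position: [0.6137, -0.1442, 0.0495]
tool_rot: [-0.434, 0.561, -0.557, 0.432]
ft_force: [-6.3, 0.0, 3.2]
grip_width: 0.0238
```

drive_tool(plan=[[0,0,1,0,0,0,24],[0,0,2,0,0,0,24],[0,0,3,0,0,0,24]])

```text
time: 13.55
position: [0.6167, -0.1449, 0.0495]
tool_rot: [-0.434, 0.561, -0.557, 0.432]
ft_force: [-6.2, 1.2, 4.2]
grip_width: 0.0241
```

drive_tool(plan=[[0,0,1,0,0,0,24],[0,0,2,0,0,0,24]])

```text
time: 13.75
position: [0.6195, -0.1458, 0.0496]
tool_rot: [-0.434, 0.56, -0.558, 0.432]
ft_force: [-4.1, 0.9, 2.0]
grip_width: 0.0244
```

```bash
python3 gen.py 2 1 24; python3 - <<'E'
from h import *
im=camera("wrist");s=camera("side")
sc=cv2.resize(s[190:340,370:530],(512,480),interpolation=cv2.INTER_CUBIC)
cv2.imwrite("pics/w4.png",cv2.resize(np.hstack([im,sc]),(800,333)))
E
```

```text
t 13.75 track xy [99.3 65.8] s 222.9 F tool [ 0.1 -2.  -4.2] w 0.0244
[[0.7, 0.1, 2.0, 0, -0.1, 0, 24.0]]
```

View pics/w4.png

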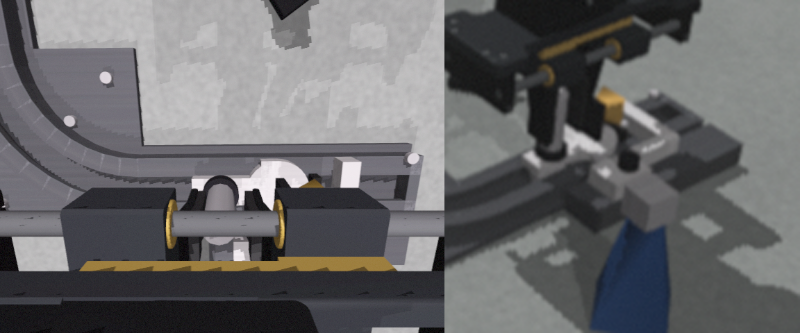

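drive_tool(plan=[[0,0,1,0,0,0,24],[0,0,2,0,0,0,24]])

```text
time: 14.05
position: [0.6231, -0.1473, 0.0497]
tool_rot: [0.433, -0.559, 0.559, -0.433]
ft_force: [-4.3, -0.3, 1.3]
grip_width: 0.0243
```

drive_tool(plan=[[0,0,1,0,0,0,24],[0,0,2,0,0,0,24]])

```text
time: 14.25
position: [0.6234, -0.1474, 0.0495]
tool_rot: [-0.434, 0.56, -0.558, 0.432]
ft_force: [-7.4, -0.1, 3.7]
grip_width: 0.0239
```

drive_tool(plan=[[0,0,1,0,0,0,24],[0,0,1,0,0,0,24]])

```text
time: 14.45
position: [0.6236, -0.1474, 0.0495]
tool_rot: [-0.434, 0.56, -0.557, 0.432]
ft_force: [-7.5, 0.3, 3.7]
grip_width: 0.0241
```

drive_tool(plan=[[0,0,1,0,0,0,24],[0,0,1,0,0,0,24]])

```text
time: 14.65
position: [0.6241, -0.1474, 0.0495]
tool_rot: [-0.434, 0.561, -0.557, 0.432]
ft_force: [-7.1, 0.6, 4.4]
grip_width: 0.0242
```

```bash
python3 gen.py 2 1 24; python3 - <<'E'
from h import *
o=get_obs();c=cam("wrist",o);t=np.load("t.npy");im=camera("wrist");C,S=np.cos(t[2]),np.sin(t[2])
for n in("carrier_post","carrier"):
  for d in mark_of("wrist",n)[:1]:
    d=back(c,d['location'],.058 if n!="carrier" else .006)[:2]-t[:2];print(n,C*d[0]+S*d[1],-S*d[0]+C*d[1])
b=im[190:400,200:600];b=cv2.convertScaleAbs(cv2.resize(b,(800,420),interpolation=cv2.INTER_CUBIC),alpha=1.5,beta=10);cv2.imwrite("pics/w5.png",b)
E
```

```text
t 14.65 track xy [99.8 70.7] s 227.8 F tool [ 1.2 -4.4 -7.1] w 0.0242
[[0.2, -0.0, 2.0, 0, -0.0, 0, 24.0]]
carrier 0.09774588284797393 0.08493402902144336
```

View pics/w5.png

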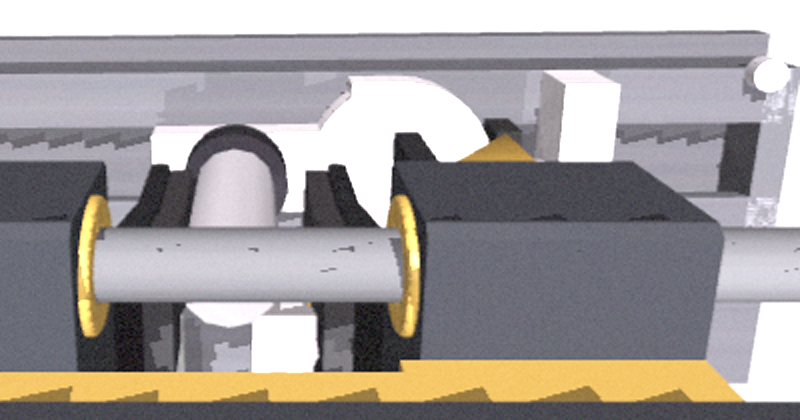

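drive_tool(plan=[[0,0,0.7,0,0,0,24],[0,0,1,0,0,0,24]])

```text
time: 15.0
position: [0.6245, -0.1475, 0.0495]
tool_rot: [-0.435, 0.561, -0.557, 0.432]
ft_force: [-10.0, 0.8, 5.3]
grip_width: 0.0239
```

drive_tool(plan=[[0,0,0.7,0,0,0,24],[0,0,1,0,0,0,24]])

```text
time: 15.2
position: [0.6251, -0.1476, 0.0495]
tool_rot: [-0.435, 0.561, -0.556, 0.431]
ft_force: [-9.5, 0.8, 6.3]
grip_width: 0.0241
```

```bash
python3 gen.py 2 1 24
```

```text
t 15.20 track xy [99.7 71.6] s 228.7 F tool [ 1.6 -6.2 -9.4] w 0.0241
[[0.3, -0.1, 2.0, 0, -0.0, 0, 24.0]]
```

drive_tool(plan=[[0,0,-3,0,0,0,28],[0,0,-6,0,0,0,32],[0,0,-7,0,0,0,32],[0,0,-7,0,0,0,32],[0,0,-7,0,0,0,32]])

```text
time: 15.7
position: [0.6231, -0.1472, 0.05]
tool_rot: [0.433, -0.558, 0.56, -0.433]
ft_force: [0.3, 0.2, 0.3]
grip_width: 0.0322
```

```bash
python3 gen.py 2 1 24; python3 - <<'E'
from h import *
im=camera("wrist");cv2.imwrite("pics/w6.png",im)
o=get_obs();c=cam("wrist",o)
for d in mark_of("wrist","carrier_post")[:2]: print(d,back(c,d['location'],.058))
E
```

```text
t 15.70 track xy [99.9 69.6] s 226.7 F tool [-0.2 -0.3  0.2] w 0.0322
[[0.1, 0.5, 2.0, 0, -0.1, 0, 24.0]]
{'location': [314.4, 301.1], 'conf': 0.68} [ 0.61881211 -0.14538696  0.058     ]
```

drive_tool(plan=[[0,-10,-3,0,0,0,32],[0,-30,-3,0,0,0,32],[0,-60,-3,0,0,0,32],[0,-90,-3,0,0,0,32],[10,-120,-3,0,0,0,32],[40,-130,-3,0,0,0,32],[80,-130,-3,0,0,0,32],[80,-130,-3,0,0,0,32]])

```text
time: 16.6
position: [0.5988, -0.2285, 0.1816]
tool_rot: [0.432, -0.558, 0.562, -0.432]
ft_force: [0.1, -0.7, -0.1]
grip_width: 0.032
```

```bash
python3 - <<'E'
from h import *
o=get_obs();print(o['position'],o['time']);c=cam("wrist",o);t=np.load("t.npy");C,S=np.cos(t[2]),np.sin(t[2])
im=camera("wrist");s=camera("side")
for n,z in(("carrier_post",.058),("carrier",.006)):
  for d in mark_of("wrist",n)[:1]:
    print(n,d);q=back(c,d['location'],z)[:2]-t[:2];print(C*q[0]+S*q[1],-S*q[0]+C*q[1])
cv2.imwrite("pics/w7raw.png",im);cv2.imwrite("pics/s7raw.png",s)
P=proj(c,tw(t,[[.1,.04,.03],[.1,.15,.03],[.16,.04,.03],[.16,.15,.03]]));print(P.round())
r=lambda i,b,w,h:cv2.resize(i[b[1]:b[3],b[0]:b[2]],(w,h),interpolation=cv2.INTER_CUBIC)
x0,y0=np.maximum(P.min(0).astype(int)-25,0);x1,y1=P.max(0).astype(int)+25
A=r(im,(x0,y0,min(x1,640),min(y1,480)),480,int(480*(min(y1,480)-y0)/(min(x1,640)-x0)))
B=r(s,(400,200,500,310),320,352)
H=max(A.shape[0],352);cv=np.zeros((H,800,3),np.uint8);cv[:A.shape[0],:480]=A;cv[:352,480:]=B
cv2.imwrite("pics/w7.png",cv2.convertScaleAbs(cv,alpha=1.3));print(cv.shape,x0,y0,x1,y1)
E
```

```text
[ 0.59879744 -0.22850814  0.18157619] 16.6
carrier_post {'location': [322.8, 109.3], 'conf': 0.77}
0.10036502696704583 0.06602383769901429
carrier {'location': [348.7, 112.5], 'conf': 0.77}
0.09993745844972865 0.08712205637710119
[[288. 111.]
 [434. 111.]
 [290. 191.]
 [429. 190.]]
(352, 800, 3) 263 85 459 215
```

View pics/w7.png

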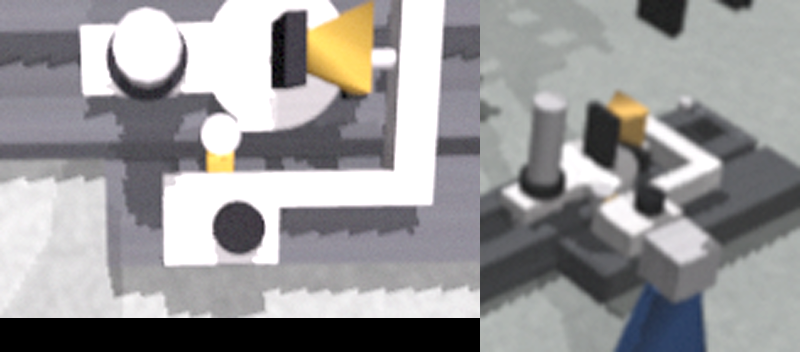

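The last picture shows the roller at (221,133) sitting behind the shoulder. It measures about 121 mm in track x, its rest value; pressed by the plate's 44 mm width it would be at 128. The nose at about y = 128 mm presses the pad, whose free face I measured at about 125 mm.

I'll check the other bench items, then hand in.

```bash
python3 - <<'E'
from h import *
a=cv2.imread("pics/side0.png");b=cv2.imread("pics/s7raw.png")
d=cv2.absdiff(a,b).max(2)
for n,(x0,y0,x1,y1) in dict(spanner=(232,248,282,304),holder=(368,196,404,234),blue=(434,285,478,345),bigA=(120,205,190,268)).items(): print(n,(d[y0:y1,x0:x1]>60).sum())
print(get_obs()['ft_force'],get_obs()['time']);print(hand_in())
E
```

```text
spanner 0
holder 0
blue 0
bigA 0
[ 0.70115507 -0.41668943 -0.05021291] 16.8
the job is handed in; nothing more can be done
None
```

The carrier is clicked in at the measuring station and held against the pad. I handed the job in at 16.8 s of the 64 s allowed, with the arm clear and touching nothing.

I set the fingers loosely around the small carrier's post and pushed it along the entry and round the bend with about 3 N. I then went past the roller in steps of 1–2 mm, reading about 10 N at most along the rail. Finally I backed the fingers off and lifted clear.

**Last checks:**
- **Roller:** it is back at its rest position behind the shoulders, measured at 121 mm in track x against 128 mm if it were still pressed out.
- **Carrier and pad:** the post sits about 66 mm along the exit straight. That puts the nose about 2.7 mm into the pad, inside the expected 1.5–3.5 mm.
- **Other items:** the side camera shows no change at the spanner, the post holder, the blue horn or the look-alike carrier nearer the robot. I did not check the other look-alike this way.

**Uncertain:**
- **The click:** I could not tell it clearly by force alone, so I confirmed it from the pictures after letting go. I may therefore have pushed up to about 2 mm past the click.
- **Position accuracy:** the track's position estimates disagreed by a few millimetres in places, up to about 5 mm at the slot end. The positions above are good to only a few millimetres.

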